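# Turn the offcut and its cork block over together

### The job

Two turn-over cradles stand on the bench, each holding a cork sanding block and a square wooden offcut, one on the other. I want to mark the underside of the offcut that lies underneath its cork: take that cradle by its black handle and swing it right over until it lies fully down on its other side, so that the pair is inverted together and the offcut ends up on top of the cork inside the cradle. Leave the other cradle, whose offcut is on top already, lying as it is.

Things in the scene. Friction and masses are not known exactly. Their poses are not given: they have to be found in the camera images.
- cradle_1 (a joint): swing of the cradle to turn, whose offcut is UNDER the cork: 0 lying left of its hinge (+y) as at the start, 1.57 upright, 3.14 fully over to the right. Blue open frame 116 x 66 mm, reaching 98 mm from the hinge line; its wall on the hinge side holds the pair in as it swings. Stiff hinge (0.5 N m, 6 to 10 N at the handle): it stays where left. Fixed plywood base 130 x 210 x 8 mm, yaw up to 0.15
- handle_1 (a point): middle of cradle_1's black handle, a round sleeve 14 mm thick, 74 mm long, parallel to the hinge, sticking out level from the frame to the robot (18 mm washer at its end). It spins freely on its pin, so a gripper can point down all through the swing. 42 mm in front of the frame, 88 mm from the hinge line; 45 mm above the bench at both ends, 133 mm upright. Start axes: x from robot, y left, z up
- hinge_1 (a point): fixed centre of the handle's arc (radius 88 mm): the point on cradle_1's hinge line in the plane in which handle_1 swings, 45 mm above the bench, in free air 33 mm in front of the base's hinge post. x along the hinge away from the robot, y to the left, z up.
- offcut_1: light softwood offcut 60 x 60 x 20 mm, at the start under the cork in cradle_1. Origin at the centre of the face that is underneath at the start, z from that face into the block (up at the start, down when inverted).
- cork_1: reddish-brown cork sanding block 94 x 56 x 31 mm, at the start on top of offcut_1. Origin at the centre of the face that is underneath at the start, z into the block (up at the start, down when inverted).
- cradle_2 (a joint): swing of the other cradle, alike in every way but with the offcut on TOP of the cork; 0 on its start side, where it must stay. The cradles stand side by side, hinge lines about 0.33 m apart; either may be the left one.

How it is judged:
By the outcome, as a careful person would: the job done as asked, in the order asked, and still so for the second after the job is handed in, with the robot touching nothing.
It also fails if it takes over 38 s, if anything falls off the work surface, if the arm or the gripper's body presses on something with over 40 N, if the wrist force passes 120 N, or if a joint passes its speed limit or range.

### The arm

A 7-joint arm with a two-finger parallel gripper is mounted at the origin on a cart in front of the work surface, level with it; the furniture and walls round the work are solid. World frame = base frame: x ahead of the robot, y to its left, z up, the work surface at z = 0. Lengths are in mm, angles in rad, forces in N, time in s.
With the tool pointing down it reaches from about 400 to 850 mm from the base axis. Payload 6.9 kg.
Tool frame: the origin (TCP) lies between the finger pads; the fingertips stand 19 mm ahead of it and the grasp point (between the pads) is the TCP; z points along the fingers, y is the line along which they close (so a half turn about z gives the same grasp; the last joint's range is limited). The gripper opens to 85 mm and grips with 20 to 120 N. Pads are 22 mm wide; open, the fingers measure 114 mm over their backs; the gripper's body (76 mm by 85 mm) begins 54 mm behind the grasp point. The pads swing forward as they close: fully open they stand 13 mm farther back than shut.
Start: joints at [-1.032, 0.507, -0.238, 1.5, 0.126, 1.149, -0.155], TCP at [262.151, 567.353, 250.275] pointing down, gripper open.
Joint ranges: [-3.08, 3.08], [-0.24, 2.05], [-1.43, 1.35], [0, 2.5], [-1.52, 4.66], [0.17, 1.96], [-2.89, 2.89]. Speed limits (rad/s): [2.39, 2.39, 3.14, 3.14, 3.14, 3.14, 3.14].

### API

Orientations are given as a unit quaternion [x, y, z, w].
In Python, from workcell import * gives the robot as it stands. The module is installed in compiled form; this text tells all that it offers. Calls block until the motion is done:
- movep(position, orientation): joint-space move of the TCP to a pose.
- move_l(position, max_speed=150, frame=None): straight line of the TCP; frame=None keeps the orientation; max_speed is the mean speed in mm/s.
- set_joints(angles): joint-space move.
- gripper_open() and grasp(f_grip=None): open the fingers fully, or close them until they stop; f_grip is the grip in N (None keeps the last).
- hold(seconds).
- inverse_kinematics(position, orientation): joint angles nearest the present ones, or None.
- sense(): the state.
- camera(name): name is "side" or "top" or "wrist"; returns a dict with "img" (384x512x3 uint8, red, green, blue), "z_map" (384x512 float32, mm along the optical axis (not along the pixel's ray), 0 where there is no reading), "vertical_fov" (degrees; the focal length in pixels is half the picture's height over the tangent of half this angle, whatever the lens; pixels are square), "cx", "cy" (the principal point, pixels), "eye" and "attitude" of the camera in the world. Camera axes: x right, y up, looking along -z (the intrinsics and any distortion apply to the point x, -y, -z); pixel columns grow to the right and rows downward; lengths in mm; the calibration is good to about 2 mm. The wrist camera is an equidistant fisheye: a pixel r from the principal point sees the ray r / f radians off the axis. A picture is of the moment at which its call begins.
A pose or a line that the arm cannot do raises IKError and nothing moves.
- close_job(): hands the job in; it is judged then, once.
The state is a dict: "clock": time; "joint_positions": joint angles; "dq": joint speeds; "joint_efforts": joint torques, N m; "tool_pos": TCP position; "eef_rot": TCP orientation; "wrist_force": force on the tool from outside, world axes, zero at the start; "moment": the same for the moment, N m; "gripper_width": opening from 0.0 (shut) to 1.0 (fully open); "grip_force": force on a finger pad.
Only numpy, scipy, OpenCV 4.12 (cv2) and the standard library are available. Lean on these libraries where they do the work, as an engineer would, in place of code of your own. Each camera call takes 0.05 s, during which the arm holds its last target. There are 200 camera calls.

## Working session

There is one attempt and no reset: what is moved stays moved. The work goes in short steps, each a Python script; the robot and the scene stay as the last script left them, time stands still between calls to the robot, and variables do not carry over. Pictures are saved under pics/ and viewed, at most 10 in all, crops included, and the job is handed in when it is done.

```bash
mkdir -p pics; cat > h.py <<'E'
from workcell import *
import numpy as np, cv2
from scipy.spatial.transform import Rotation as R
def rot(a):
    a=np.array(a,float)
    return a if a.shape==(3,3) else R.from_quat(a.ravel()).as_matrix()
def cloud(c):
    h,w=c["z_map"].shape; f=h/2/np.tan(np.radians(c["vertical_fov"])/2)
    v,u=np.mgrid[:h,:w]; z=c["z_map"]
    P=np.stack([(u-c["cx"])/f*z,-(v-c["cy"])/f*z,-z],-1)
    return P@rot(c["attitude"]).T+np.array(c["eye"])
def save(c,n): cv2.imwrite("pics/"+n,c["img"][:,:,::-1])
E
python3 - <<'E'
from h import *
for n in("top","side"):
    c=camera(n); save(c,n+"0.png"); np.savez(n+"0.npz",**{k:np.array(v) for k,v in c.items()})
    print(n,c["eye"],c["attitude"],c["vertical_fov"],c["cx"],c["cy"],(c["z_map"]>0).mean(),[k for k in c])
print(sense())
a,b=[cv2.imread(f"pics/{n}0.png") for n in("top","side")]
E
```

```text
top [ 369.66436867  113.86356658 1133.41867388] [-0.05745602  0.04559535  0.7143475  -0.69593643] 46.37651527103456 257.2412614830887 190.65274220952932 0.9957224527994791 ['img', 'z_map', 'vertical_fov', 'cx', 'cy', 'eye', 'attitude']
side [411.95599537 864.21558109 483.99942332] [-0.03331347  0.50673212  0.8580286  -0.07680944] 56.12734585373541 253.58920476357318 189.72967389641386 0.8954213460286459 ['img', 'z_map', 'vertical_fov', 'cx', 'cy', 'eye', 'attitude']
{'clock': 0.1, 'joint_positions': array([-1.03252909,  0.50826954, -0.23750825,  1.50102024,  0.12572059,
        1.14892078, -0.15479222]), 'dq': array([-6.71238069e-04, -3.43718177e-03,  8.64697270e-04, -3.68975651e-03,
       -7.40361315e-05,  2.11927635e-03, -1.29089730e-03]), 'joint_efforts': array([-3.71305432e-03, -6.21838117e+01, -2.19462521e+00, -2.50202680e+01,
        1.23238537e-02,  7.82229239e-03,  1.72076011e-05]), 'tool_pos': array([262.02345408, 566.96073711, 249.5103499 ]), 'eef_rot': array([ 2.14695894e-01,  9.76680608e-01, -8.01132018e-04, -1.45822623e-04]), 'wrist_force': array([0.60488152, 0.27623927, 0.21942859]), 'moment': array([ 0.0099468 , -0.01199289,  0.01396105]), 'grip_force': 0.0, 'gripper_width': 1.0006374735333905}
```

View pics/top0.png

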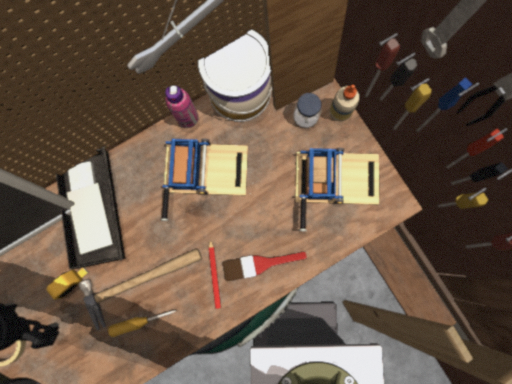

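View pics/side0.png

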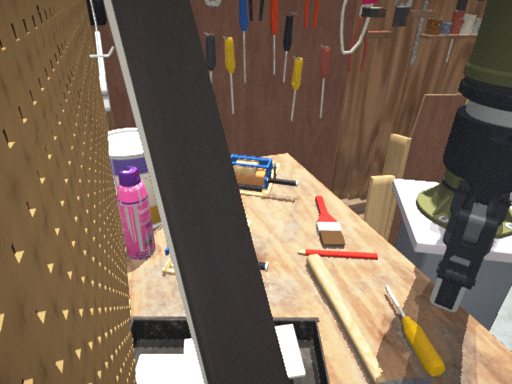

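The top view shows the left cradle at about (185,165) with a reddish block on top, and the right one at about (320,175). Their handles are at about (166,205) and (303,215). In the side view the monitor hides most of the left cradle. I'll zoom in on both and measure the handles.

```bash
python3 - <<'E'
from h import *
c=dict(np.load("top0.npz")); P=cloud(c); im=c["img"]
cr=[cv2.resize(im[y:y+100,x:x+95,::-1],None,fx=4,fy=4,interpolation=cv2.INTER_CUBIC) for y,x in((130,155),(140,290))]
cv2.imwrite("pics/crop.png",np.hstack(cr))
hsv=cv2.cvtColor(im,cv2.COLOR_RGB2HSV)
for n,(x0,x1,y0,y1) in dict(L=(158,172,186,225),R=(294,310,198,236)).items():
    s=np.s_[y0:y1,x0:x1]; p=P[s]; m=(im[s].max(-1)<75)&(p[...,2]>35)&(p[...,2]<70)
    q=p[m]; mu=np.median(q,0); ev=np.linalg.svd(q-q.mean(0),full_matrices=False)[2][0]; t=(q-q.mean(0))@ev
    print(n,"handle",m.sum(),q.mean(0),mu,"dir",ev,"ext",np.percentile(t,[0,2,98,100]))
for n,(x0,x1,y0,y1) in dict(L=(160,215,130,200),R=(292,347,140,210)).items():
    s=np.s_[y0:y1,x0:x1]; p=P[s]; b=(hsv[s][...,0]>100)&(hsv[s][...,0]<125)&(hsv[s][...,1]>130)&(p[...,2]>30)
    q=p[b]; print(n,"blue",b.sum(),q.min(0),q.max(0)); r=cv2.minAreaRect(q[:,:2].astype(np.float32)); print(r)
for n,(u,v) in dict(Lblock=(181,162),Rblock=(319,170),Rblock2=(319,185),Lbase=(222,165),Rbase=(355,175),Lstrip=(238,170),Rstrip=(371,180)).items():
    q=P[v-2:v+3,u-2:u+3].reshape(-1,3); print(n,np.median(q,0),im[v,u])
# dark strip angle / base yaw
for n,(x0,x1,y0,y1) in dict(L=(206,250,140,200),R=(340,384,145,210)).items():
    s=np.s_[y0:y1,x0:x1]; h=hsv[s]; p=P[s]; m=(h[...,0]>15)&(h[...,0]<35)&(h[...,2]>150)&(p[...,2]<20)
    q=p[m]; print(n,"base",m.sum(),q.mean(0),cv2.minAreaRect(q[:,:2].astype(np.float32)))
E
```

```text
L handle 142 [503.88125838 355.82769483  50.99794909] [504.34734082 355.71751685  51.26167012] dir [-0.99792549  0.06435978 -0.00158942] ext [-35.40429981 -34.88323139  33.43676058  33.60875424]
R handle 122 [471.43423844  21.61692289  51.12064537] [472.5755241   21.83321638  51.38089727] dir [-0.99716023  0.07418308  0.01297455] ext [-33.87115151 -32.94635534  33.99613531  34.40424176]
L blue 579 [369.66436867 113.86356658  33.80442689] [ 659.69470172  359.52212656 1133.41867388]
((501.3985595703125, 257.6579895019531), (363.0327453613281, 142.5836944580078), 26.06354522705078)
R blue 465 [369.66436867 -78.01497028  31.46596398] [ 624.42994688  113.86356658 1133.41867388]
((489.6723327636719, 6.123931884765625), (115.54177856445312, 301.1462707519531), 69.07390594482422)
Lblock [602.14892187 313.57036694  67.82874048] [214 145  93]
Rblock [572.54805188 -20.45652406  68.17141689] [213 171 122]
Rblock2 [539.10943061 -21.11598455  48.19533954] [214 145  94]
Lbase [603.45433116 219.41005255   8.12063872] [235 231 170]
Rbase [ 568.38655141 -118.33141363    9.00429356] [233 230 169]
Lstrip [588.77809016 178.38097761  12.21689298] [44 39 39]
Rstrip [ 553.73661043 -157.16596595   12.45905875] [42 40 35]
L base 1918 [593.44363003 210.88025004   7.76332792] ((594.8276977539062, 209.33297729492188), (108.05333709716797, 135.99295043945312), 86.85340118408203)
R base 1724 [ 559.99813862 -129.54604922    7.78135123] ((561.653564453125, -133.21267700195312), (97.68429565429688, 134.27493286132812), 87.55270385742188)
```

View pics/crop.png

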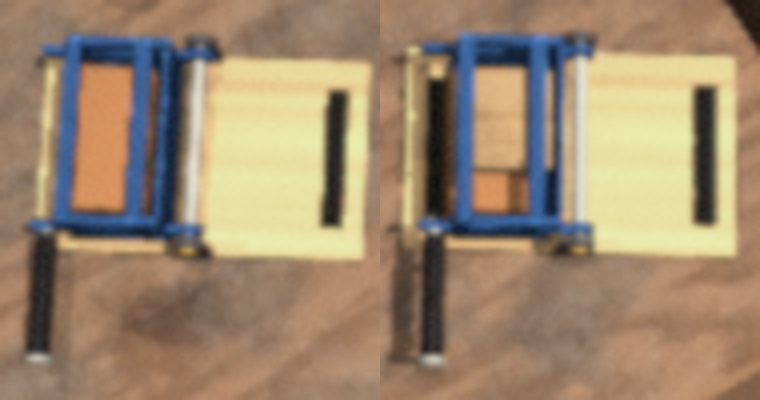

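The crops show the left cradle with cork covering its whole top. In the right cradle a pale square offcut lies on the cork. So the left cradle is cradle_1, and the handle heights of about 51 at the sleeve top fit a 45 axis plus 7 radius. Next I'll check the hinge rod and the other gear, then move above the handle.

```bash
python3 - <<'E'
from h import *
c=dict(np.load("top0.npz")); P=cloud(c); im=c["img"].astype(int)
s=np.s_[142:192,198:210]; p=P[s]; i=im[s]; m=(i.max(-1)-i.min(-1)<30)&(i.min(-1)>120)&(p[...,2]>25)
q=p[m]; ev=np.linalg.svd(q-q.mean(0),full_matrices=False)[2][0]; print("rod",m.sum(),np.median(q,0),ev,q.min(0),q.max(0))
print("monitor",[P[v,u].round() for u,v in((66,205),(50,205),(30,190),(40,220))])
h=np.array([504.,357,45]); yaw=-.062
Q=R.from_euler('z',yaw).as_matrix()@np.array([[-1,0,0],[0,1,0],[0,0,-1.]]); q=R.from_matrix(Q).as_quat()
for d,z in((0,130),(0,45),(-88,133),(-176,45),(-176,150)):
    print(inverse_kinematics([h[0]-np.sin(yaw)*d,h[1]+d,z],q))
movep([504,357,130],q); st=sense(); print(st["tool_pos"],st["clock"],st["wrist_force"])
c=camera("wrist"); save(c,"w1.png"); np.savez("w1.npz",**{k:np.array(v) for k,v in c.items()})
c=camera("top"); save(c,"top1.png"); print(c["vertical_fov"])
E
```

```text
rod 91 [597.02702706 262.74550651  48.0127181 ] [-0.99840211  0.05503446  0.01282329] [541.76327905 255.01609537  40.00868152] [650.02282338 268.29600297  52.28073466]
monitor [array([505., 595.,  62.]), array([501., 616.,  97.]), array([519., 601., 218.]), array([471., 662.,  52.])]
[-0.48688188  0.61327262 -0.27573318  1.67688089  0.2047602   0.87982931
  0.66295574]
[-0.50982281  0.71790681 -0.24039655  1.74869495  0.24431491  0.7042537
  0.62864747]
[-0.35888675  0.54298155 -0.27435844  1.81317358  0.19419491  0.81162693
  0.77888696]
[-0.2449576   0.62150936 -0.2321882   2.00016699  0.26016927  0.54783496
  0.85046904]
[-0.22931983  0.46591919 -0.24605492  1.9006787   0.15418118  0.79312301
  0.95014439]
[503.15238046 358.71798948 130.46817411] 1.3917 [-0.3155936   0.33208389 -0.36767802]
46.37651527103456
```

View pics/w1.png

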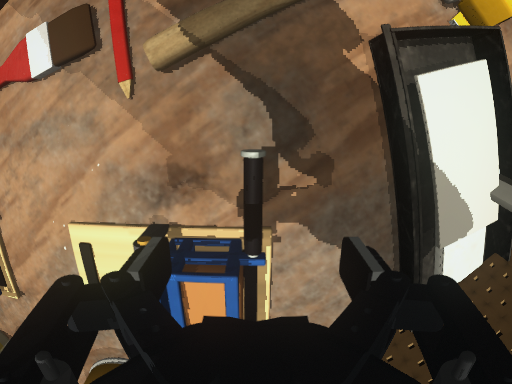

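The wrist view shows the handle from (253,155) to (254,252), centred between the fingertips at about u=255. The rod agrees with the hinge implied by the handle: y≈269.4 against 269.2 at x≈499. I'll ray-cast the handle in this view as a cross-check.

```bash
python3 - <<'E'
from h import *
c=dict(np.load("w1.npz")); A=rot(c["attitude"]); e=c["eye"]; f=192/np.tan(np.radians(c["vertical_fov"])/2)
def ray(u,v,z):
    d=np.array([u-c["cx"],v-c["cy"]]); r=np.hypot(*d); t=r/f
    w=A@np.array([np.sin(t)*d[0]/r,-np.sin(t)*d[1]/r,-np.cos(t)]); return e+w*(z-e[2])/w[2]
im=c["img"]; print("eye",e)
for v in (175,205,235):
    k=np.where(im[v,225:285].max(-1)<60)[0]+225; print(v,k.min(),k.max(),ray(k.min(),v,45).round(1),ray(k.max(),v,45).round(1),ray((k.min()+k.max())/2,v,45).round(1))
for uv in((253,150),(253,157),(254,252),(254,258)): print(uv,ray(*uv,45).round(1))
E
```

```text
eye [436.38712039 361.84033397 254.02854766]
175 244 263 [480.6 351.5  45. ] [481.5 365.1  45. ] [481.1 358.3  45. ]
205 243 261 [503.2 349.2  45. ] [504.  362.4  45. ] [503.6 355.8  45. ]
235 244 261 [527.3 348.2  45. ] [528.1 361.2  45. ] [527.7 354.7  45. ]
(253, 150) [463. 359.  45.]
(253, 157) [468.  358.7  45. ]
(254, 252) [542.4 354.9  45. ]
(254, 258) [547.7 354.6  45. ]
```

The views agree on a sleeve centre of about (505, 356.5, 45) and a length of 74. I'll descend and grasp, then check the forces.

```bash
python3 - <<'E'
from h import *
move_l([504,356.5,45],100); hold(.2); s=sense(); print(s["clock"],s["tool_pos"],s["wrist_force"])
grasp(60); hold(.3); s=sense(); print(s["clock"],s["tool_pos"],s["wrist_force"],s["moment"],s["gripper_width"]*85,s["grip_force"])
E
```

```text
2.6917 [504.30630288 356.70224089  45.6858121 ] [-0.41310973 -0.01788452  0.50130643]
3.6583 [504.04905374 357.03929914  45.16472722] [0.64804029 2.98675906 0.28093823] [0.64371092 0.01916651 0.01225478] 11.878181020669688 58.4249871969223
```

The grasp is good: the width fits the sleeve and the side force is only 3 N. I'll swing along the arc with a force guard.

```bash
cat > arc.py <<'E'
from h import *
yaw=-.063; C=np.array([504,357,45.])-88*np.array([-np.sin(yaw),np.cos(yaw),0])
def pt(a,r=88): return C+r*np.array([-np.sin(yaw)*np.cos(a),np.cos(yaw)*np.cos(a),np.sin(a)])
def arc(a0,a1,step=9,speed=70,fmax=45):
    for a in np.radians(np.arange(a0+step,a1+.1,step)):
        move_l(pt(a),speed); s=sense(); f=s["wrist_force"]
        rad=f@((pt(a)-C)/88); tan=f@np.array([np.sin(yaw)*np.sin(a),-np.cos(yaw)*np.sin(a),np.cos(a)])
        print(round(np.degrees(a)),round(s["clock"],2),(s["tool_pos"]-pt(a)).round(1),"f",f.round(1),"rad",rad.round(1),"tan",tan.round(1),"grip",round(s["gripper_width"]*85,1))
        if np.linalg.norm(f)>fmax: print("STOP"); break
E
python3 - <<'E'
from arc import *
print(C); arc(0,45)
E
```

```text
[498.45966663 269.17457825  45.        ]
9 4.01 [0.1 0.  0.3] f [-0.9  2.3  2.7] rad 2.6 tan 2.3 grip 12.0
18 4.36 [ 0.1 -0.   0.3] f [-1.8  1.8  3.6] rad 2.7 tan 2.9 grip 11.7
27 4.71 [-0.  -0.   0.2] f [-0.2  1.3  4. ] rad 3.0 tan 2.9 grip 11.9
36 5.06 [-0.  -0.1  0.2] f [-1.6  1.3  6.3] rad 4.7 tan 4.4 grip 12.0
45 5.41 [-0.  -0.1  0.2] f [-0.4  2.   6.5] rad 6.0 tan 3.2 grip 12.1
```

The force sign is unexpected, so I'll look at whether the cradle is really following.

```bash
python3 - <<'E'
from h import *
a=camera("top"); b=camera("wrist"); print(sense()["wrist_force"],sense()["clock"])
A=cv2.resize(a["img"][110:240,120:290],(502,384),interpolation=cv2.INTER_CUBIC); B=cv2.resize(b["img"][130:334,110:400],(546,384))
cv2.imwrite("pics/mid.png",cv2.resize(np.hstack([A,B])[:,:,::-1],(798,292)))
E
```

```text
[-1.75363399  1.37686993  6.17167088] 5.5083
```

View pics/mid.png

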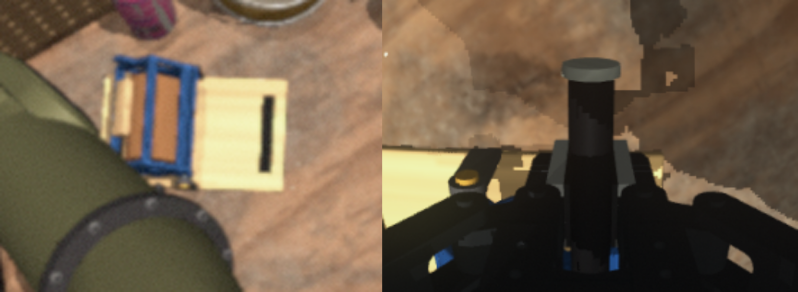

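The picture shows the sleeve held between the pads (at about (590,180) in the right half) and the frame tilted about 45°, with cork and offcut still inside. I'll continue to 180°.

```bash
python3 - <<'E'
from arc import *
arc(45,180)
E
```

```text
54 5.86 [-0.  -0.1  0.2] f [-2.1  1.3  5.6] rad 5.2 tan 2.3 grip 11.7
63 6.21 [-0.1 -0.1  0.1] f [-2.7  1.7  6.1] rad 6.1 tan 1.4 grip 11.4
72 6.56 [-0.1 -0.2  0.1] f [-0.9  1.2  6.5] rad 6.5 tan 0.9 grip 12.2
81 6.91 [-0.2 -0.2  0.1] f [-2.2  1.2  6.5] rad 6.5 tan -0.0 grip 11.9
90 7.26 [-0.2 -0.5  0. ] f [-1.7  1.4  6. ] rad 6.0 tan -1.3 grip 12.0
99 7.61 [-0.3 -0.8 -0.1] f [-2.1  0.2  5.7] rad 5.7 tan -0.9 grip 12.0
108 7.96 [-0.3 -1.2 -0.4] f [-2.2 -0.8  4.7] rad 4.7 tan -0.5 grip 12.2
117 8.31 [-0.3 -0.9 -0.4] f [-1.8 -2.1  2.2] rad 3.0 tan 0.9 grip 11.6
126 8.66 [-0.3 -0.7 -0.5] f [-1.5 -3.2 -1.1] rad 1.1 tan 3.3 grip 12.0
135 9.01 [-0.4 -0.6 -0.6] f [-2.3 -2.5 -4.4] rad -1.2 tan 5.0 grip 11.9
144 9.36 [-0.4 -0.4 -0.5] f [-1.4 -2.6 -6.8] rad -1.8 tan 7.1 grip 12.0
153 9.71 [-0.4 -0.2 -0.4] f [-1.4 -2.  -7.7] rad -1.6 tan 7.8 grip 11.6
162 10.06 [-0.3 -0.  -0.3] f [-3.6 -2.1 -8.8] rad -0.6 tan 9.1 grip 12.0
171 10.41 [-0.3  0.1 -0.2] f [-3.7 -0.9 -6.7] rad 0.1 tan 6.8 grip 11.7
180 10.76 [-0.3  0.1  0.2] f [-4.7 -1.5 -4.2] rad 1.8 tan 4.2 grip 12.2
```

It's nearly down. I'll press gently until it bottoms out, then release and look.

```bash
python3 - <<'E'
from arc import *
p=pt(np.pi)
for dz in (1,2,3,4,5):
    move_l(p-[0,0,dz],20); hold(.15); s=sense(); print(dz,s["tool_pos"].round(1),s["wrist_force"].round(1))
    if s["wrist_force"][2]>10: break
gripper_open(); hold(.2); s=sense(); print(s["tool_pos"].round(1),s["wrist_force"].round(1))
move_l([p[0],p[1],170],120); move_l([400,300,250],200)
q=sense(); movep([300,430,280],q["eef_rot"])
c=camera("top"); P=cloud(c); print(sense()["clock"])
im=c["img"]; cv2.imwrite("pics/end.png",cv2.resize(im[110:240,140:390,::-1],(750,390),interpolation=cv2.INTER_CUBIC))
np.savez("end.npz",**{k:np.array(v) for k,v in c.items()})
E
```

```text
1 [492.7 181.5  45. ] [-8.3 -2.8  5.4]
2 [492.7 181.5  44.8] [-11.1  -3.2  15. ]
[492.9 181.3  42.9] [ 0.3 -0.2  0.5]
15.425
```

View pics/end.png

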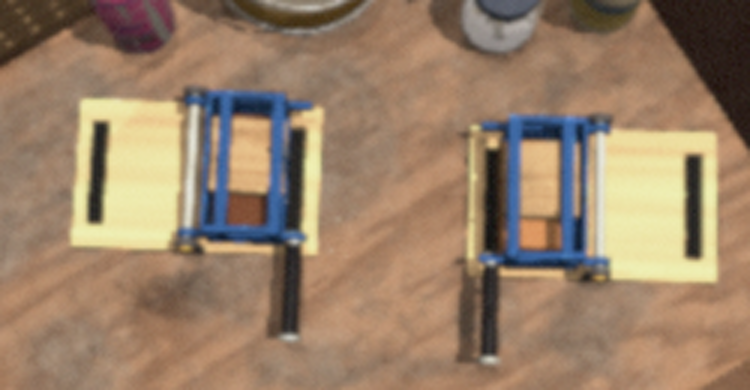

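The left cradle now lies on the right side of its hinge. The pale offcut at about (242,155) is on top of the cork inside the frame, and the right cradle is unchanged. I'll check the heights and then hand in.

```bash
python3 - <<'E'
from h import *
c=dict(np.load("end.npz")); P=cloud(c)
g=lambda u,v:np.median(P[int(110+v/3)-1:int(110+v/3)+2,int(140+u/3)-1:int(140+u/3)+2].reshape(-1,3),0).round(1)
hz=[g(290,280),g(242,150),g(489,310),g(540,160)]; print(hz)
if abs(hz[0][2]-51.5)<3 and abs(hz[1][2]-68)<4 and abs(hz[2][2]-51.5)<3: print(close_job())
E
```

```text
[array([500.1, 182.6,  50.8]), array([604.1, 218.2,  70.4]), array([471. ,  20.7,  53.2]), array([589.8, -23.5,  68.9])]
the job is handed in; nothing more can be done
None
```

The left cradle, the one with its offcut under the cork, is turned fully over with the offcut now on top of the cork; the other cradle was left untouched, and I handed the job in at about 15 s of the 38 s limit.

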